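# Load the sample magazine and close its keeper strap

## Robot

A 6-joint arm with a two-finger parallel gripper is mounted at the origin on the work surface. World frame = base frame: x ahead of the robot, y to its left, z up, the work surface at z = 0. Lengths are in m, angles in rad, forces in N, time in s.
With the tool pointing down it reaches from about 0.3 to 0.75 m from the base axis. Payload 8.5 kg.
Tool frame: the origin (TCP) lies between the finger pads; the fingertips stand 17 mm ahead of it and the grasp point (between the pads) lies 2 mm behind it; z points along the fingers, y is the line along which they close (so a half turn about z gives the same grasp; the last joint's range is limited). The gripper opens to 88 mm and grips with 3 to 60 N. Pads are 18 mm wide; open, the fingers measure 123 mm over their backs; the gripper's body (75 mm by 187 mm) begins 45 mm behind the grasp point.
Start: joints at [1.08, 0.381, 1.297, -0, 1.464, -0.215], TCP at [0.15, 0.529, 0.256] pointing down, gripper open.
Joint ranges: [-3.11, 3.11], [-0.89, 2.33], [0.22, 2.48], [-1.42, 4.56], [0.17, 2.85], [-2.88, 2.88]. Speed limits (rad/s): [2.39, 2.39, 3.14, 3.14, 3.14, 3.14].

## Interface

Orientations are given as [roll, pitch, yaw] about the fixed x, y, z axes, in that order (R = Rz(yaw) Ry(pitch) Rx(roll)).
In Python, from plant import robot gives the robot as it stands.
- The arm moves only by the shell command python3 -m inch 'ROWS' [FORCE]. ROWS is JSON, one flat list of numbers, 7 for each row, row after row: the finger opening in m, from 0 to 0.0881, then the shift along the world's x, y, z in m, then the turn, a rotation vector about the world's x, y, z in rad. In form: [hand, tx, ty, tz, rx, ry, rz, hand, tx, ty, tz, rx, ry, rz, ...]. A call has exactly 5 rows; each row is the pose to reach, as a shift and turn from the pose commanded when the call began; what a row does not reach only later rows make up. A row lasts 1/8 s, in which the tool goes at most 62.5 mm and 10.7 degrees, less where a joint would pass 70% of its speed; a pose out of reach is approached as far as the arm can. A call with a gripper value outside its range is refused whole. The fingers move at their own pace and stop on an object; FORCE is the grip in N (left out, the last holds). Time passes only in rows, so rows that repeat a pose let the fingers close, or fill a call up. It gives the time, the measured TCP pose, the force, the opening and the grip force at its end, in the units of the state.
- robot.state(): the state, without advancing time (a new reading comes with each control period).
- robot.camera(name): name is "scene" or "top"; returns the picture (400x640x3 uint8, blue, green, red); there is no depth.
- robot.calibration(name): a dict with "camera_matrix" (3x3 intrinsics, pixels), "rvec" (rotation vector, rad) and "tvec" (3), from world to camera coordinates, as OpenCV has them. Camera axes: x right, y down, z forward; pixel columns grow to the right and rows downward; lengths in m; the calibration is good to about 2 mm. A picture is of the moment at which its call begins. calibration takes no time and is no camera call.
- robot.finish_job(): hands the job in; it is judged then, once.
The state is a dict: "time": time; "joints": joint angles; "joint_velocities": joint speeds; "tau": joint torques, N m; "tool_pos": TCP position; "tcp_rot": TCP orientation; "ft_force": force on the tool from outside, world axes, zero at the start; "wrist_torque": the same for the moment, N m; "finger_gap": finger opening in m; "grip_force": force on a finger pad.
Only numpy, scipy, OpenCV 4.12 (cv2) and the standard library are available. Lean on these libraries where they do the work, as an engineer would, in place of code of your own. Each camera call takes 0.05 s, during which the arm holds its last target. There are 200 camera calls.

## Task

Load the two small metal sample capsules, lids up, one behind the other into the leaning tube magazine so that both slide fully down. Then close the keeper: lift the slotted strap by its knob, swing it round its loose bolt across the mouth of the tube and let its slot drop over the second bolt so that the strap lies flat. Leave the other things on the bench where they are.

Things in the scene. Friction and masses are not known exactly. Their poses are not given: they have to be found in the camera images.
- magazine: Aluminium tube magazine leaning 25 degrees from vertical. Origin: centre of its mouth, on the top face of the flat flange around it, 115 mm above the bench. z points out along the tube (tilt the tool 25 degrees to work along it), x uphill in the flange, y level. Its fixed grey cradle has a base 170 x 130 x 12 mm, centred 23 mm uphill. Tube 36 mm inside, 96 mm deep, closed below. Flange x -61 to +33 mm, y -60 to +60 mm.
- pivot_bolt (a point): Axis of the loose pivot bolt at the flange's top face, at x 0, y +40 mm in the magazine's frame. Shank 8 mm; its head (22 mm washer, 17 mm hexagon) begins 19 mm and ends 27 mm above the flange, so the 4 mm strap on it turns freely and can be lifted up to 15 mm.
- second_bolt (a point): Axis of the second bolt at the flange's top face, at x 0, y -40 mm in the magazine's frame. A plain 6 mm stud without a head, standing 10 mm out of the flange, its last 3 mm tapered.
- strap_knob (a point): Centre of the black round knob (14 mm diameter, 22 mm tall) on the keeper strap, 15 mm above the strap's underside, 58 mm from its pivot hole. The strap: loose flat steel bar 112 x 24 x 4 mm, 85 g, its 12 mm hole on the pivot bolt. x runs along the strap from hole to slot, z up along the knob. It starts flat on the flange beside the mouth, pointing downhill within 0.3 rad, and stays where it is laid.
- strap_slot (a point): Centre of the closed slot near the strap's free end, on the strap's underside, 80 mm from the centre of the pivot hole: 20 mm long (along the strap), 10.5 mm wide, through the strap. Axes as at the knob.
- capsule_a_center (a point): Centre, half-way up, of one sample capsule: a plain aluminium cylinder with a grey lid, 30 mm diameter, 45 mm tall, 60 g, foot tapered by 2 mm, standing upright on the bench, lid up (z up). It slides freely down the tube when let go in the mouth; two fill it to 6 mm below the mouth.
- capsule_b_center (a point): Centre of the other sample capsule, alike in all.
- jar_center (a point): Bystander: centre of a squat white jar, 60 mm diameter, 52 mm tall.
- bottle_center (a point): Bystander: middle of a slim amber bottle, 42 mm diameter, 85 mm tall.
- bowl: Bystander: centre of the underside of a steel bowl, 130 mm across, 44 mm tall.
- spanner_grip (a point): Bystander: grip of a steel spanner 150 mm long lying on the bench.
- brush_grip (a point): Bystander: grip of a brush 190 mm long lying on the bench.
Mind the look-alikes: they are no part of the job. What is meant by the part that bears strap_knob is not blue or red, and is the larger of those in its own colour.

How it is judged:
On the way, in this order (a step that is already met when the one before it is completed fails the run):
1. both capsules are down in the tube, lids up (x of capsule_a_center in the frame of magazine between -0.005 and 0.005 m and y of capsule_a_center in the frame of magazine between -0.005 and 0.005 m and z of capsule_a_center in the frame of magazine between -0.08 and -0.022 m and angle between each of capsule_a_center, capsule_b_center's own z axis and vertical below 0.7 rad and x of capsule_b_center in the frame of magazine between -0.005 and 0.005 m and y of capsule_b_center in the frame of magazine between -0.005 and 0.005 m and z of capsule_b_center in the frame of magazine between -0.08 and -0.022 m), for 0.2 s.
2. the strap lies flat with its slot over the second bolt (x of strap_slot in the frame of magazine between -0.0035 and 0.0035 m and y of strap_slot in the frame of magazine between -0.045 and -0.035 m and z of strap_slot in the frame of magazine between -0.002 and 0.0025 m and angle between the z axis of strap_slot and the z axis of magazine, either way round below 0.06 rad), for 0.2 s.
At the end, for the whole second after the job is handed in: Both capsules in the tube, lids up, within 5 mm of its axis, centres 22 to 80 mm below the mouth; the strap still and flat on the flange (within 2.5 mm and 0.06 rad), its slot's centre on the second bolt within 3.5 mm across and 5 mm along the strap (all of step 1 and all of step 2 and linear speed of strap below 0.02 m/s); the robot touches nothing.
It fails at once if the jar is moved more than 30 mm (distance of jar_center from where it was at the start of the episode above 0.03 m).
It fails at once if the bottle is moved more than 30 mm (distance of bottle_center from where it was at the start of the episode above 0.03 m).
It fails at once if the bowl is moved more than 30 mm (distance of bowl from where it was at the start of the episode above 0.03 m).
It fails at once if the spanner is moved more than 30 mm (distance of spanner_grip from where it was at the start of the episode above 0.03 m).
It fails at once if the brush is moved more than 30 mm (distance of brush_grip from where it was at the start of the episode above 0.03 m).
It also fails if it takes over 72 s, if anything falls off the work surface, if the arm or the gripper's body presses on something with over 40 N, if the wrist force passes 120 N, or if a joint passes its speed limit or range.

## Working session

There is one attempt and no reset: what is moved stays moved. The work goes in short steps, Python scripts to look and compute and a shell command to move; the robot and the scene stay as the last step left them, time stands still between calls to the robot, and variables do not carry over. Pictures are saved under pics/ and viewed, at most 10 in all, crops included, and the job is handed in when it is done.

```bash
mkdir -p pics; ls
python3 - <<'E'
from plant import robot
import cv2,numpy as np
for n in("scene","top"):
    im=robot.camera(n); cv2.imwrite(f"pics/{n}0.png",im)
    c=robot.calibration(n); R=cv2.Rodrigues(np.array(c["rvec"],float))[0]
    print(n,np.round(c["camera_matrix"],1).tolist(),"pos",np.round(-R.T@np.array(c["tvec"]).ravel(),3),"fwd",R[2].round(2))
print(robot.state())
E
```

```text
pics
scene [[398.8, 0.0, 310.5], [0.0, 398.8, 206.6], [0.0, 0.0, 1.0]] pos [ 1.024 -0.47   0.592] fwd [-0.53  0.58 -0.62]
top [[387.6, 0.0, 320.3], [0.0, 387.6, 197.4], [0.0, 0.0, 1.0]] pos [0.42  0.021 1.021] fwd [ 0.19 -0.01 -0.98]
{'time': 0.1, 'joints': array([ 1.07969841e+00,  3.81105937e-01,  1.29815540e+00,  1.24895636e-05,
        1.46357801e+00, -2.15260358e-01]), 'joint_velocities': array([-0.000269  ,  0.00091725, -0.00298494,  0.00082469, -0.00140856,
        0.00082125]), 'tau': array([ 5.16653090e-03, -4.38647676e+01, -2.24914509e+01,  7.15983217e-02,
        3.41506640e-02, -7.04177955e-05]), 'tool_pos': array([0.14966366, 0.52901113, 0.25522165]), 'tcp_rot': array([-3.14037739e+00, -2.78424840e-04,  2.86575358e+00]), 'ft_force': array([ 0.11910254, -0.55254663, -0.86732213]), 'wrist_torque': array([ 0.02210276,  0.00453665, -0.00805252]), 'grip_force': 0.0, 'finger_gap': 0.08813383918571784}
```

View pics/scene0.png

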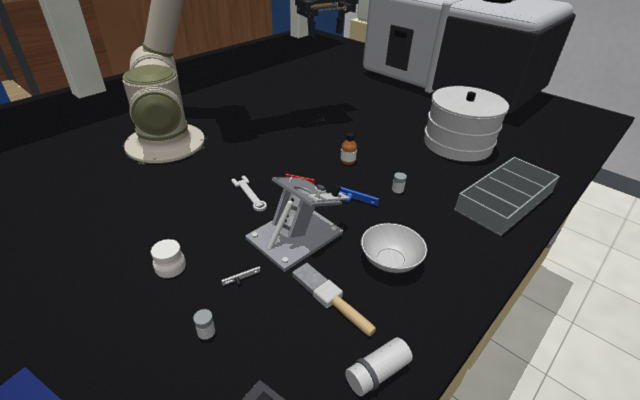

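View pics/top0.png

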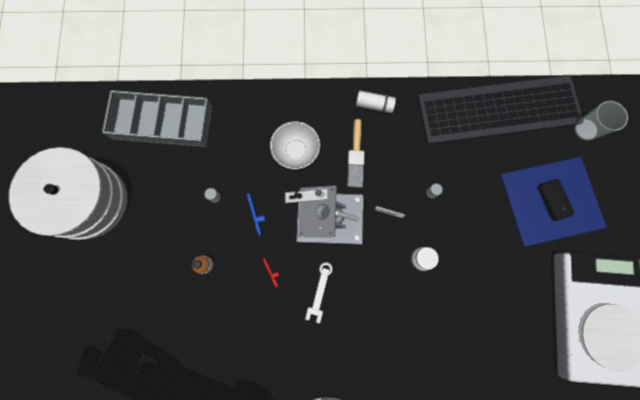

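Scene view: the magazine is at about (300,210), capsules at (399,183) and (204,324), blue/red look-alikes at (358,196) and (300,178), and a small grey look-alike strap at (241,275). Top view: mouth at about (322,212), strap with black knob at about (294,197), pivot bolt at (319,191), capsules at (212,195) and (435,190).

Strap candidates in the top view are grey on the flange (305,196), grey small on the bench (390,211), blue (256,214) and red (271,272). I choose the larger grey one on the flange, and check it in a crop.

```bash
cat > h.py <<'E'
import cv2,numpy as np
from plant import robot
def cal(n):
    c=robot.calibration(n); K=np.array(c["camera_matrix"],float); rv=np.array(c["rvec"],float); t=np.array(c["tvec"],float).ravel()
    return K,rv,t,cv2.Rodrigues(rv)[0]
def ray(n,uv):
    K,rv,t,R=cal(n); return -R.T@t, R.T@np.linalg.inv(K)@np.array([uv[0],uv[1],1.])
def plane(n,uv,z):
    o,d=ray(n,uv); return o+d*(z-o[2])/d[2]
def tri(a,b):
    (o1,d1),(o2,d2)=ray("top",a),ray("scene",b)
    d1/=np.linalg.norm(d1);d2/=np.linalg.norm(d2)
    s=np.linalg.lstsq(np.c_[d1,-d2],o2-o1,rcond=None)[0]
    p,q=o1+s[0]*d1,o2+s[1]*d2; return (p+q)/2,np.linalg.norm(p-q)
def proj(n,P):
    K,rv,t,R=cal(n); return cv2.projectPoints(np.atleast_2d(P).astype(float),rv,t,K,None)[0][:,0]
E
python3 - <<'E'
import cv2,numpy as np
from h import *
t=cv2.imread("pics/top0.png");s=cv2.imread("pics/scene0.png")
a=cv2.resize(t[175:255,280:380],None,fx=6,fy=6,interpolation=cv2.INTER_CUBIC)   # 600x480
b=cv2.resize(s[165:275,240:360],None,fx=5,fy=5,interpolation=cv2.INTER_CUBIC) 
cv2.imwrite("pics/c_top.png",a);cv2.imwrite("pics/c_scene.png",b)
for n,im,c in(("top",t,(212,195)),("top",t,(435,190)),("scene",s,(399,183)),("scene",s,(204,324))):
    g=im.max(2); x,y=c; w=g[y-20:y+21,x-20:x+21]
    m=(w>55).astype(np.uint8); k,l,st,ce=cv2.connectedComponentsWithStats(m); i=1+st[1:,4].argmax()
    print(n,st[i],ce[i]+[x-20,y-20])
for c in((212,195),(435,190)): print(plane("top",c,.03))
for c in((399,183),(204,324)): print(plane("scene",c,.0225))
print(plane("top",(322,212),.115))
E
```

```text
top [ 12  12  16  16 190] [211.62105263 194.65263158]
top [ 11  13  17  16 197] [434.26903553 190.28426396]
scene [ 13   9  15  22 254] [398.75590551 182.21653543]
scene [  9   5  22  31 526] [203.8973384 323.5608365]
[0.6241023  0.28842104 0.03      ]
[ 0.62787522 -0.29419877  0.03      ]
[0.62866319 0.28695015 0.0225    ]
[ 0.62789963 -0.29381439  0.0225    ]
[0.56129823 0.00476161 0.115     ]
```

View pics/c_top.png

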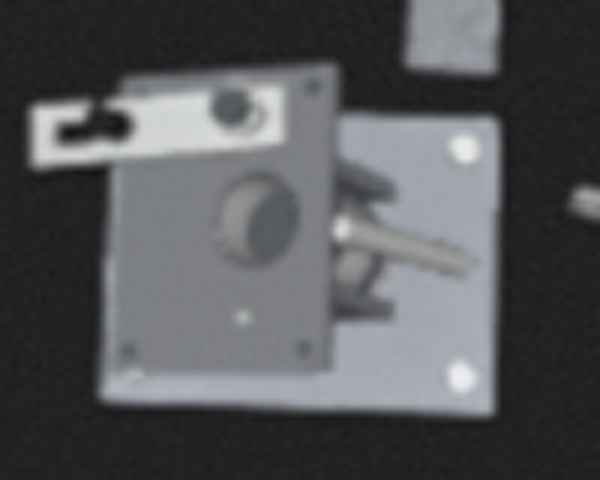

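View pics/c_scene.png

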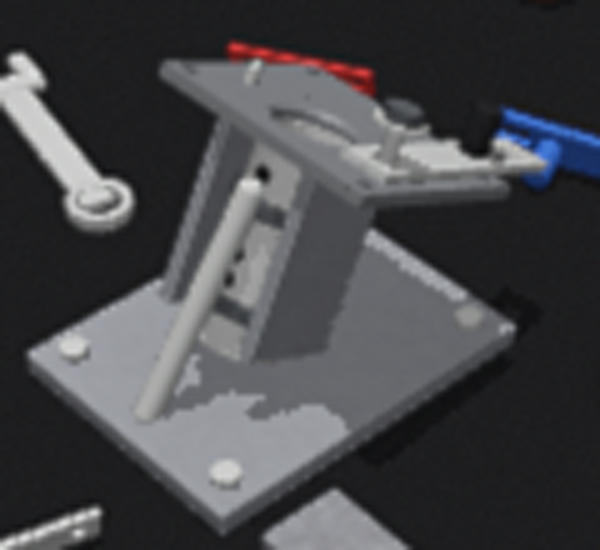

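Top crop: the big light-grey strap with black knob at about (118,125) and slot at about (70,132) lies on the flange, pointing downhill (left). Its pivot bolt head is at (232,108), the mouth at (257,220) and the stud tip at (243,317). Scene crop confirms this: stud tip (255,65), base corners (28,355), (222,518) and (515,330). The strap choice is confirmed, so next I compute the magazine pose.

```bash
cat > m.py <<'E'
from h import *
s,c=np.sin(np.radians(25)),np.cos(np.radians(25))
ct=lambda x,y:(280+(x+.5)/6-.5,175+(y+.5)/6-.5)
cs=lambda x,y:(240+(x+.5)/5-.5,165+(y+.5)/5-.5)
# name, cam, crop px, horizontal (u,v) coordinates, height
F=lambda x,y,z=0:(x*c-z*s, y, .115+x*s+z*c)
B=lambda i,j:(.023+i*.085,j*.065,.012)
L=[("mouth","top",ct(257,220),F(0,0)),("stud","top",ct(243,317),F(0,-.04,.01)),
("fUL","top",ct(122,78),F(-.061,.06)),("fUR","top",ct(340,66),F(.033,.06)),("fLR","top",ct(329,370),F(.033,-.06)),
("bLL","top",ct(100,402),B(-1,-1)),("bLR","top",ct(495,414),B(1,-1)),("bUR","top",ct(499,118),B(1,1)),
("stud","scene",cs(255,63),F(0,-.04,.01)),("bL","scene",cs(28,355),B(1,-1)),("bB","scene",cs(222,518),B(1,1)),("bR","scene",cs(515,328),B(-1,1))]
W=np.array([plane(n,p,q[2])[:2] for _,n,p,q in L]); M=np.array([q[:2] for *_,q in L])
def fit(i):
    w,m=W[i],M[i]; z=(w-w.mean(0))@[1,1j]; k=(m-m.mean(0))@[1,1j]; a=np.angle((z*k.conj()).sum())
    R=np.array([[np.cos(a),-np.sin(a)],[np.sin(a),np.cos(a)]]); return a,R,w.mean(0)-R@m.mean(0)
if __name__=="__main__":
    for nm,i in(("top",range(8)),("scene",range(8,12)),("all",range(12))):
        i=list(i); a,R,t=fit(i); print(nm,"yaw",round(a,4),"origin",t.round(4))
        for j in i: print("  ",L[j][:2],((W[j]-M[j]@R.T-t)*1e3).round(1))
a,R,t=fit(list(range(12)))
O=np.r_[t,.115]; u=np.r_[R[:,0],0]; v=np.r_[R[:,1],0]; Z=np.array([0,0,1.])
mx=u*c+Z*s; mz=-u*s+Z*c; A=np.c_[mx,v,mz]
def inmag(n,p,h):
    o,d=ray(n,p); k=((O+mz*h-o)@mz)/(d@mz); return A.T@(o+k*d-O)
if __name__=="__main__":
    print("mx",mx.round(3),"my",v.round(3),"mz",mz.round(3))
    for p in((285,85),(285,146),(33,105),(33,167)): print("strap corner",(inmag("top",ct(*p),.004)*1e3).round(1))
    print("hole bolt",(inmag("top",ct(232,108),.027)*1e3).round(1))
    # capsules: lid-to-foot middle by two views
    for p,q in(((211.6,194.7),(398.8,182.2)),((434.3,190.3),(203.9,323.6))): print("caps",tri(p,q))
E
python3 m.py
```

```text
top yaw -1.6234 origin [0.5634 0.0045]
   ('mouth', 'top') [-0.4 -0.8]
   ('stud', 'top') [ 0.  -0.8]
   ('fUL', 'top') [0.7 0.9]
   ('fUR', 'top') [-0.2 -1.3]
   ('fLR', 'top') [ 0.3 -0.3]
   ('bLL', 'top') [-0.9  1.4]
   ('bLR', 'top') [-0.1  0.5]
   ('bUR', 'top') [0.6 0.4]
scene yaw -1.6249 origin [0.5667 0.0029]
   ('stud', 'scene') [-0.6 -0.7]
   ('bL', 'scene') [1.7 1. ]
   ('bB', 'scene') [-1.   1.2]
   ('bR', 'scene') [-0.1 -1.5]
all yaw -1.6227 origin [0.5645 0.004 ]
   ('mouth', 'top') [-1.4 -0.2]
   ('stud', 'top') [-1.  -0.2]
   ('fUL', 'top') [-0.3  1.4]
   ('fUR', 'top') [-1.3 -0.8]
   ('fLR', 'top') [-0.8  0.3]
   ('bLL', 'top') [-1.9  2. ]
   ('bLR', 'top') [-1.2  1.1]
   ('bUR', 'top') [-0.5  0.9]
   ('stud', 'scene') [ 1.6 -1.7]
   ('bL', 'scene') [3.6 0. ]
   ('bB', 'scene') [ 1. -0.]
   ('bR', 'scene') [ 2.2 -2.7]
mx [-0.047 -0.905  0.423] my [ 0.999 -0.052  0.   ] mz [0.022 0.422 0.906]
strap corner [12.4 51.5  4. ]
strap corner [13.2 26.9  4. ]
strap corner [-101.5   49.8    4. ]
strap corner [-100.    23.6    4. ]
hole bolt [ 0.4 38.2 27. ]
caps (array([0.62611568, 0.29127629, 0.02172779]), np.float64(0.0012961529111541604))
caps (array([ 0.62832544, -0.29406323,  0.02427222]), np.float64(9.992242312492138e-05))
```

Views agree to 1–3 mm and sizes fit: mouth (0.564, 0.004), uphill yaw −1.623. Capsules are at (0.626, 0.291) and (0.628, −0.294). Moving to capsule A.

```bash
python3 -m inch '[0.088,0.05,-0.025,0,0,0,0.045, 0.088,0.1,-0.05,0,0,0,0.09, 0.088,0.15,-0.075,0,0,0,0.135, 0.088,0.2,-0.1,0,0,0,0.18, 0.088,0.25,-0.125,0,0,0,0.224]' 20 && python3 -m inch '[0.088,0.045,-0.023,-0.026,0,0,0, 0.088,0.09,-0.045,-0.052,0,0,0, 0.088,0.136,-0.068,-0.078,0,0,0, 0.088,0.181,-0.091,-0.104,0,0,0, 0.088,0.2265,-0.1135,-0.13,0,0,0]'
```

```text
time: 0.72
tool_pos: [0.4012, 0.4031, 0.2555]
tcp_rot: [-3.141, -0.001, 3.091]
ft_force: [-0.1, 0.9, 0.9]
finger_gap: 0.0881
grip_force: 0.0
time: 1.35
tool_pos: [0.6275, 0.2897, 0.1245]
tcp_rot: [-3.141, -0.001, 3.09]
ft_force: [-0.0, 1.0, 0.3]
finger_gap: 0.0882
grip_force: 0.0
```

```bash
python3 -m inch '[0.088,0,0.001,-0.045,0,0,0, 0.088,0,0.001,-0.088,0,0,0, 0.088,0,0.001,-0.088,0,0,0, 0.02,0,0.001,-0.088,0,0,0, 0.02,0,0.001,-0.088,0,0,0]' 20 && python3 -m inch '[0.02,0,0,0,0,0,0, 0.02,0,0,0,0,0,0, 0.02,0,0,0.03,0,0,0, 0.02,0,0,0.08,0,0,0, 0.02,0,0,0.13,0,0,0]'
```

```text
time: 1.98
tool_pos: [0.6271, 0.2921, 0.04]
tcp_rot: [3.14, 0.003, 3.09]
ft_force: [-0.4, -0.5, -0.2]
finger_gap: 0.07
grip_force: 0.0
time: 2.6
tool_pos: [0.6261, 0.2916, 0.1693]
tcp_rot: [-3.141, -0.0, 3.09]
ft_force: [0.7, -0.8, 0.7]
finger_gap: 0.021
grip_force: 0.0
```

The fingers close at only about 0.08 m/s, so I lifted before they reached the capsule. I'll go down again and wait longer.

```bash
python3 -m inch '[0.06,0,0,0,0,0,0, 0.06,0,0,0,0,0,0, 0.06,0,0,0,0,0,0, 0.06,0,0,0,0,0,0, 0.06,0,0,-0.04,0,0,0]' 20 && python3 -m inch '[0.06,0,0,-0.045,0,0,0, 0.06,0,0,-0.091,0,0,0, 0.06,0,0,-0.091,0,0,0, 0.02,0,0,-0.091,0,0,0, 0.02,0,0,-0.091,0,0,0]' && python3 -m inch '[0.02,0,0,0,0,0,0, 0.02,0,0,0,0,0,0, 0.02,0,0,0,0,0,0, 0.02,0,0,0,0,0,0, 0.02,0,0,0,0,0,0]'
```

```text
time: 3.22
tool_pos: [0.6275, 0.2921, 0.1295]
tcp_rot: [3.14, 0.006, 3.09]
ft_force: [-0.4, -0.3, -1.5]
finger_gap: 0.0596
grip_force: 0.0
time: 3.85
tool_pos: [0.6272, 0.292, 0.0391]
tcp_rot: [3.14, 0.004, 3.09]
ft_force: [0.5, 0.2, 0.2]
finger_gap: 0.0418
grip_force: 0.0
time: 4.47
tool_pos: [0.6268, 0.2917, 0.0381]
tcp_rot: [3.141, 0.002, 3.09]
ft_force: [-0.8, -1.7, 5.9]
finger_gap: 0.0294
grip_force: 20.0
```

```bash
python3 -m inch '[0.02,0,0,0.05,0,0,0, 0.02,0,0,0.11,0,0,0, 0.02,-0.01,-0.035,0.16,0,0,0, 0.02,-0.022,-0.09,0.169,0,0,0, 0.02,-0.034,-0.14,0.169,0,0,0]' && python3 -m inch '[0.02,-0.01,-0.045,0,-0.145,0.0076,0, 0.02,-0.02,-0.085,0,-0.29,0.015,0, 0.02,-0.0265,-0.1055,0,-0.4357,0.0227,0, 0.02,-0.0265,-0.1055,0,-0.4357,0.0227,0, 0.02,-0.0265,-0.1055,0,-0.4357,0.0227,0]'
python3 - <<'E'
from h import *
st=robot.state(); print(st["tool_pos"].round(4),st["finger_gap"],st["grip_force"],st["joints"].round(2))
from scipy.spatial.transform import Rotation as Ro
R=Ro.from_euler("xyz",st["tcp_rot"]).as_matrix(); print(R.round(3))
import m; print("TCP in mag mm",(m.A.T@(st["tool_pos"]-m.O)*1e3).round(1))
t=robot.camera("top");s=robot.camera("scene")
f=lambda im:cv2.resize(im,None,fx=3.2,fy=3.2,interpolation=cv2.INTER_CUBIC)
cv2.imwrite("pics/ins_a.png",np.hstack([f(t[150:270,260:380]),f(s[110:230,240:360])]))
E
```

```text
time: 5.1
tool_pos: [0.5919, 0.1504, 0.2071]
tcp_rot: [3.141, 0.002, 3.09]
ft_force: [0.3, -0.8, -1.0]
finger_gap: 0.029
grip_force: 20.0
time: 5.72
tool_pos: [0.566, 0.0468, 0.2059]
tcp_rot: [-2.708, 0.0, 3.09]
ft_force: [0.1, 0.4, -1.5]
finger_gap: 0.0297
grip_force: 20.0
[0.566  0.0468 0.2059] 0.029696685723712955 19.99930783174932 [ 0.05  0.51  1.3  -0.44  1.4  -1.38]
[[-0.999  0.047 -0.021]
 [ 0.052  0.906 -0.419]
 [-0.    -0.42  -0.908]]
TCP in mag mm [ -0.5  -0.7 100.5]
```

View pics/ins_a.png

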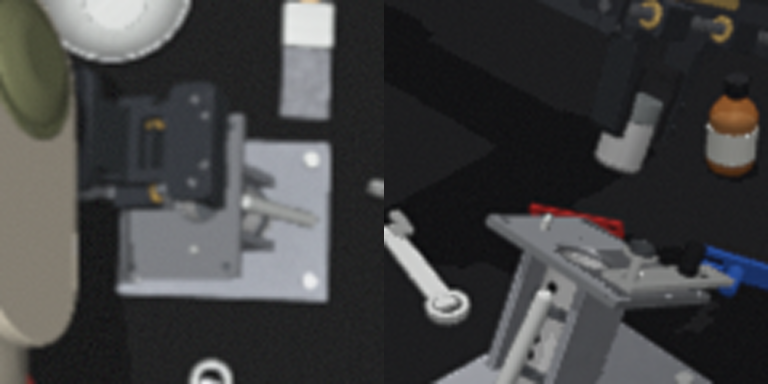

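Picture: the capsule is held tilted above the mouth, with its foot at about (622,165) and the mouth at about (585,260) in the right half; strap undisturbed. Inserting along the axis.

```bash
python3 -m inch '[0.02,-0.0003,-0.0084,-0.0181,0,0,0, 0.02,-0.0007,-0.0169,-0.0362,0,0,0, 0.02,-0.001,-0.0211,-0.0453,0,0,0, 0.02,-0.0012,-0.0253,-0.0544,0,0,0, 0.02,-0.0014,-0.0274,-0.0589,0,0,0]' && python3 -m inch '[0.02,-0.0001,-0.0017,-0.0036,0,0,0, 0.02,-0.0002,-0.0034,-0.0072,0,0,0, 0.02,-0.0003,-0.0047,-0.01,0,0,0, 0.02,-0.0003,-0.0047,-0.01,0,0,0, 0.02,-0.0003,-0.0047,-0.01,0,0,0]'
python3 - <<'E'
from h import *
import m; st=robot.state(); print("TCP in mag mm",(m.A.T@(st["tool_pos"]-m.O)*1e3).round(1), m.A.T@st["ft_force"])
E
```

```text
time: 6.45
tool_pos: [0.5645, 0.0187, 0.1466]
tcp_rot: [-2.706, 0.0, 3.09]
ft_force: [1.3, 0.5, -0.8]
finger_gap: 0.029
grip_force: 20.0
time: 7.08
tool_pos: [0.5641, 0.0141, 0.137]
tcp_rot: [-2.705, 0.0, 3.09]
ft_force: [-0.2, -0.4, 0.1]
finger_gap: 0.0296
grip_force: 20.0
TCP in mag mm [ 0.1 -0.9 24.2] [ 0.37730202 -0.152615   -0.04479847]
```

No contact force with the foot 14 mm inside. Releasing, retreating along the axis, then looking.

```bash
python3 -m inch '[0.05,0,0,0,0,0,0, 0.05,0,0,0,0,0,0, 0.05,0,0,0,0,0,0, 0.05,0,0,0,0,0,0, 0.05,0.0003,0.0084,0.0181,0,0,0]' && python3 -m inch '[0.06,0.0007,0.0169,0.0362,0,0,0, 0.06,0.0014,0.0338,0.0725,0,0,0, 0.06,0.002,0.0338,0.1,0.15,-0.008,0, 0.06,0.002,-0.005,0.12,0.3,-0.015,0, 0.06,0.003,-0.06,0.12,0.4357,-0.0227,0]' && python3 -m inch '[0.06,0.012,-0.055,0,0,0,0, 0.06,0.024,-0.11,0,0,0,0, 0.06,0.036,-0.165,0,0,0,0, 0.06,0.048,-0.22,0,0,0,0, 0.06,0.06,-0.25,0,0,0,0]'
python3 - <<'E'
from h import *
t=robot.camera("top");s=robot.camera("scene")
f=lambda im:cv2.resize(im,None,fx=3.2,fy=3.2,interpolation=cv2.INTER_CUBIC)
cv2.imwrite("pics/rel_a.png",np.hstack([f(t[150:270,260:380]),f(s[140:260,240:360])]))
E
```

```text
time: 7.7
tool_pos: [0.5638, 0.0222, 0.1542]
tcp_rot: [-2.705, -0.003, 3.089]
ft_force: [0.4, -0.0, -0.3]
finger_gap: 0.0497
grip_force: 0.0
time: 8.32
tool_pos: [0.5679, -0.0377, 0.2772]
tcp_rot: [3.138, 0.005, 3.093]
ft_force: [0.9, 0.6, -0.5]
finger_gap: 0.0599
grip_force: 0.0
time: 8.95
tool_pos: [0.6272, -0.2904, 0.2744]
tcp_rot: [-3.142, -0.001, 3.088]
ft_force: [0.8, -0.4, 0.6]
finger_gap: 0.0599
grip_force: 0.0
```

View pics/rel_a.png

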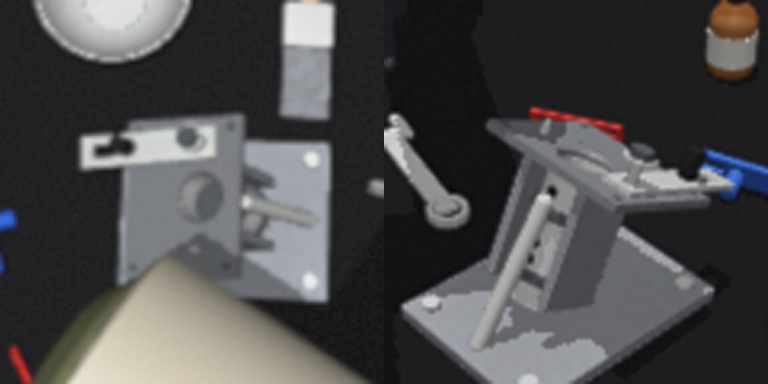

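The capsule has left the mouth (it slid down) and the strap is untouched. Now capsule B.

```bash
python3 -m inch '[0.06,0,-0.006,-0.05,0,0,0, 0.06,0.0005,-0.006,-0.1,0,0,0, 0.06,0.0005,-0.006,-0.15,0,0,0, 0.06,0.0005,-0.006,-0.19,0,0,0, 0.06,0.0005,-0.006,-0.238,0,0,0]' 20 && python3 -m inch '[0.06,0,0,0,0,0,0, 0.02,0,0,0,0,0,0, 0.02,0,0,0,0,0,0, 0.02,0,0,0,0,0,0, 0.02,0,0,0,0,0,0]' && python3 -m inch '[0.02,0,0,0,0,0,0, 0.02,0,0,0.05,0,0,0, 0.02,0,0,0.11,0,0,0, 0.02,-0.01,0.035,0.16,0,0,0, 0.02,-0.022,0.09,0.169,0,0,0]'
```

```text
time: 9.68
tool_pos: [0.628, -0.2924, 0.0366]
tcp_rot: [-3.141, 0.001, 3.091]
ft_force: [1.2, -0.3, -0.5]
finger_gap: 0.06
grip_force: 0.0
time: 10.3
tool_pos: [0.6283, -0.2937, 0.0382]
tcp_rot: [-3.141, 0.002, 3.09]
ft_force: [-0.2, -0.2, 6.2]
finger_gap: 0.0296
grip_force: 20.0
time: 10.92
tool_pos: [0.6063, -0.204, 0.2096]
tcp_rot: [-3.139, 0.006, 3.088]
ft_force: [0.8, 0.8, -0.7]
finger_gap: 0.0294
grip_force: 20.0
```

```bash
python3 -m inch '[0.02,-0.01,0.055,0.01,0,0,0, 0.02,-0.02,0.11,0.01,0,0,0, 0.02,-0.03,0.165,0.01,-0.145,0.0076,0, 0.02,-0.035,0.215,0.005,-0.29,0.015,0, 0.02,-0.0401,0.2497,0,-0.4357,0.0227,0]' && python3 -m inch '[0.02,0,0,0,0,0,0, 0.02,-0.0003,-0.0084,-0.0181,0,0,0, 0.02,-0.0007,-0.0169,-0.0362,0,0,0, 0.02,-0.0012,-0.0253,-0.0544,0,0,0, 0.02,-0.0014,-0.0274,-0.0589,0,0,0]' && python3 -m inch '[0.02,-0.0001,-0.0017,-0.0036,0,0,0, 0.02,-0.0002,-0.0034,-0.0072,0,0,0, 0.02,-0.0003,-0.0047,-0.01,0,0,0, 0.02,-0.0003,-0.0047,-0.01,0,0,0, 0.02,-0.0003,-0.0047,-0.01,0,0,0]'
python3 - <<'E'
from h import *
import m; st=robot.state(); print("TCP in mag mm",(m.A.T@(st["tool_pos"]-m.O)*1e3).round(1), m.A.T@st["ft_force"])
E
```

```text
time: 11.55
tool_pos: [0.5653, 0.0482, 0.2065]
tcp_rot: [-2.701, 0.002, 3.091]
ft_force: [0.5, 0.6, -1.4]
finger_gap: 0.0293
grip_force: 20.0
time: 12.18
tool_pos: [0.5641, 0.0172, 0.1464]
tcp_rot: [-2.706, -0.002, 3.087]
ft_force: [1.0, -0.2, -0.5]
finger_gap: 0.0291
grip_force: 20.0
time: 12.8
tool_pos: [0.5642, 0.0142, 0.1372]
tcp_rot: [-2.705, 0.0, 3.09]
ft_force: [-0.2, 0.3, -0.5]
finger_gap: 0.0296
grip_force: 20.0
TCP in mag mm [ 0.1 -0.9 24.4] [-0.49707757 -0.19382109 -0.277336  ]
```

```bash
python3 -m inch '[0.05,0,0,0,0,0,0, 0.05,0,0,0,0,0,0, 0.05,0,0,0,0,0,0, 0.05,0,0,0,0,0,0, 0.05,0.0003,0.0084,0.0181,0,0,0]' && python3 -m inch '[0.05,0.0007,0.0169,0.0362,0,0,0, 0.05,0.0014,0.0338,0.0725,0,0,0, 0.05,0.002,0.08,0.1,-0.006,-0.11,-0.237, 0.05,0.002,0.13,0.11,-0.006,-0.11,-0.237, 0.05,0.002,0.18,0.11,-0.006,-0.11,-0.237]'
python3 - <<'E'
from h import *
t=robot.camera("top");s=robot.camera("scene")
f=lambda im:cv2.resize(im,None,fx=4,fy=4,interpolation=cv2.INTER_CUBIC)
cv2.imwrite("pics/rel_b.png",np.hstack([f(t[170:270,280:380]),f(s[160:260,260:360])]))
E
```

```text
time: 13.42
tool_pos: [0.5639, 0.0222, 0.1544]
tcp_rot: [-2.705, -0.003, 3.089]
ft_force: [-0.7, -1.2, -1.0]
finger_gap: 0.0497
grip_force: 0.0
time: 14.05
tool_pos: [0.5664, 0.204, 0.2663]
tcp_rot: [-2.719, 0.111, 2.851]
ft_force: [0.1, -0.7, 0.1]
finger_gap: 0.0502
grip_force: 0.0
```

View pics/rel_b.png

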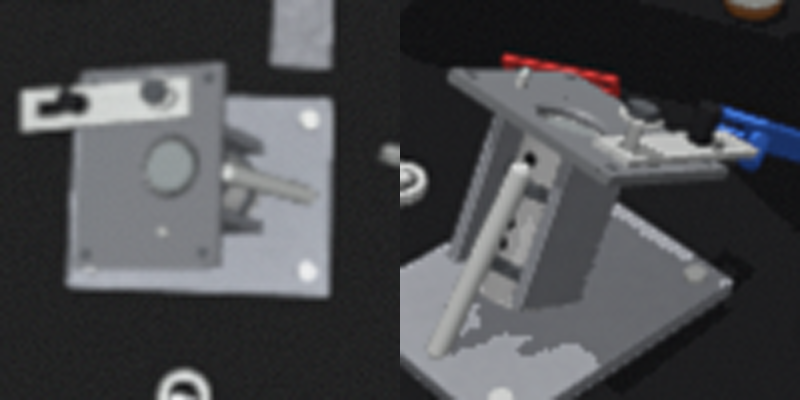

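Both capsules are down: the lid fills the mouth at (172,165), just below the rim. The knob is at about (72,100) left and (703,122) right. Checking the predicted knob position against these.

Run:
```python
from h import *
import m
st=robot.state()
for h in(.004,.015,.026):
    P=m.O+m.A@np.array([-.057,.038,h]); print(h,"top",(4*(proj("top",P)-[280,170])).round(0),"scene",(4*(proj("scene",P)-[260,160])+[400,0]).round(0))
# black blob on strap by threshold
t=cv2.imread("pics/rel_b.png").max(2)
for nm,(x0,x1,y0,y1) in(("top",(30,100,84,120)),("scene",(680,725,90,160))):
    mk=(t[y0:y1,x0:x1]<(60 if nm=="top" else 22)).astype(np.uint8); k,l,s,c=cv2.connectedComponentsWithStats(mk)
    for i in range(1,k):
        if s[i,4]>60: print(nm,s[i][:4]+[x0,y0,0,0],(c[i]+[x0,y0]).round(0))
from scipy.spatial.transform import Rotation as Ro
T=m.O+m.A@np.array([-.057,.038,.0235]); T2=T+.06*m.mz
Rt=np.c_[-m.v,m.mx,-m.mz]   # tool y along mx
cur=Ro.from_euler("xyz",st["tcp_rot"]).as_matrix()
for sg in(1,-1):
    y=m.v*sg; R=np.c_[np.cross(y,-m.mz),y,-m.mz]; print(sg,"rotvec",Ro.from_matrix(R@cur.T).as_rotvec().round(4))
print("pos",st["tool_pos"].round(4),"above",T2.round(4),"grasp",T.round(4))
```

```text
0.004 top [[ 83. 103.]] scene [[692. 140.]]
0.015 top [[ 75. 100.]] scene [[700. 121.]]
0.026 top [[66. 96.]] scene [[707. 102.]]
top [41 84 44 29] [ 65. 102.]
scene [680  90  45  16] [701.  95.]
scene [697 127  13  16] [705. 137.]
1 rotvec [-0.0284 -0.553  -1.1915]
-1 rotvec [0.0383 0.7719 1.6563]
pos [0.5659 0.2065 0.2647] above [0.607  0.0888 0.1666] grasp [0.6056 0.0635 0.1122]
```

Prediction matches both views within about 1 mm. Moving above the knob with the fingers turned across the strap.

```bash
python3 -m inch '[0.05,0.008,-0.02,-0.005,-0.004,-0.077,-0.167, 0.05,0.016,-0.04,-0.01,-0.008,-0.155,-0.334, 0.05,0.024,-0.06,-0.015,-0.012,-0.232,-0.5, 0.05,0.032,-0.08,-0.02,-0.016,-0.31,-0.667, 0.05,0.04,-0.1,-0.025,-0.02,-0.387,-0.834]' 30 && python3 -m inch '[0.05,0,-0.004,-0.025,-0.0028,-0.0553,-0.119, 0.05,0,-0.009,-0.05,-0.0056,-0.111,-0.238, 0.05,0.0004,-0.0135,-0.0736,-0.0084,-0.166,-0.3575, 0.05,0.0004,-0.0135,-0.0736,-0.0084,-0.166,-0.3575, 0.05,0.0004,-0.0135,-0.0736,-0.0084,-0.166,-0.3575]'
cat > q.py <<'E'
from h import *
import m
from scipy.spatial.transform import Rotation as Ro
st=robot.state(); print("TCP mag mm",(m.A.T@(st["tool_pos"]-m.O)*1e3).round(1),"tool axes in mag (cols)\n",(m.A.T@Ro.from_euler("xyz",st["tcp_rot"]).as_matrix()).round(3),"\nF mag",(m.A.T@st["ft_force"]).round(1),"gap",round(st["finger_gap"],4),"j",st["joints"].round(2))
E
python3 q.py
```

```text
time: 14.78
tool_pos: [0.6065, 0.1011, 0.2399]
tcp_rot: [-2.967, 0.401, 1.937]
ft_force: [0.9, 0.0, 0.8]
finger_gap: 0.05
grip_force: 0.0
time: 15.4
tool_pos: [0.6071, 0.0888, 0.1676]
tcp_rot: [3.141, 0.435, 1.516]
ft_force: [-0.0, 0.4, -0.1]
finger_gap: 0.0502
grip_force: 0.0
TCP mag mm [-56.6  38.2  84.5] tool axes in mag (cols)
 [[-1.     0.003 -0.002]
 [ 0.003  1.    -0.   ]
 [ 0.002 -0.    -1.   ]] 
F mag [-0.4 -0.   0.1] gap 0.0502 j [ 0.11  0.63  1.19 -0.43  1.41  0.26]
```

```bash
python3 -m inch '[0.05,-0.0005,-0.01,-0.02,0,0,0, 0.05,-0.001,-0.018,-0.039,0,0,0, 0.05,-0.0012,-0.0225,-0.049,0,0,0, 0.05,-0.0013,-0.0255,-0.0548,0,0,0, 0.05,-0.0013,-0.0255,-0.0548,0,0,0]' && python3 q.py && python3 -m inch '[0.005,0,0,0,0,0,0, 0.005,0,0,0,0,0,0, 0.005,0,0,0,0,0,0, 0.005,0,0,0,0,0,0, 0.005,0,0,0,0,0,0]' 30 && python3 q.py
```

```text
time: 16.02
tool_pos: [0.6057, 0.0635, 0.1121]
tcp_rot: [3.141, 0.435, 1.514]
ft_force: [0.1, -1.1, 0.1]
finger_gap: 0.0502
grip_force: 0.0
TCP mag mm [-57.   38.   23.4] tool axes in mag (cols)
 [[-1.     0.004 -0.002]
 [ 0.004  1.    -0.001]
 [ 0.002 -0.001 -1.   ]] 
F mag [ 1.1  0.1 -0.4] gap 0.0502 j [ 0.07  0.67  1.28 -0.45  1.28  0.28]
time: 16.65
tool_pos: [0.6055, 0.0636, 0.1119]
tcp_rot: [3.141, 0.435, 1.514]
ft_force: [-0.3, 1.2, 1.1]
finger_gap: 0.013
grip_force: 30.0
TCP mag mm [-57.2  37.9  23.2] tool axes in mag (cols)
 [[-1.     0.004 -0.002]
 [ 0.004  1.    -0.001]
 [ 0.002 -0.001 -1.   ]] 
F mag [-0.6 -0.4  1.5] gap 0.013 j [ 0.07  0.67  1.28 -0.45  1.28  0.28]
```

Knob gripped. Lifting 12.5 mm and computing the swing arc.

```bash
python3 -m inch '[0.005,0.0001,0.0015,0.0032,0,0,0, 0.005,0.0002,0.0035,0.0075,0,0,0, 0.005,0.0003,0.0053,0.0113,0,0,0, 0.005,0.0003,0.0053,0.0113,0,0,0, 0.005,0.0003,0.0053,0.0113,0,0,0]' && python3 q.py
python3 - <<'E'
from h import *
import m
from scipy.spatial.transform import Rotation as Ro
K=np.array([-.057,.038,0]);P=np.array([0,.04,0])
f=lambda th:P+Ro.from_rotvec([0,0,th]).apply(K-P)
for a in(0,5):
    for k in range(1,6):
        th=.155*(a+k); print((m.A@(f(th)-f(.155*a))).round(4).tolist(),(m.mz*.155*k).round(4).tolist())
print(f(1.55))
E
```

```text
time: 17.27
tool_pos: [0.6057, 0.0688, 0.123]
tcp_rot: [3.141, 0.435, 1.514]
ft_force: [-1.0, 1.2, -0.3]
finger_gap: 0.0127
grip_force: 30.0
TCP mag mm [-57.2  37.8  35.5] tool axes in mag (cols)
 [[-1.     0.004 -0.002]
 [ 0.004  1.    -0.002]
 [ 0.002 -0.002 -1.   ]] 
F mag [-1.1 -1.1  0.2] gap 0.0127 j [ 0.08  0.66  1.27 -0.45  1.3   0.28]
[-0.0088, -0.0004, 0.0004] [0.0034, 0.0654, 0.1405]
[-0.0174, -0.0021, 0.0014] [0.0068, 0.1308, 0.281]
[-0.0256, -0.005, 0.0029] [0.0102, 0.1963, 0.4214]
[-0.0333, -0.009, 0.005] [0.0136, 0.2617, 0.5619]
[-0.0401, -0.014, 0.0075] [0.017, 0.3271, 0.7024]
[-0.0059, -0.0059, 0.0029] [0.0034, 0.0654, 0.1405]
[-0.0107, -0.0126, 0.0061] [0.0068, 0.1308, 0.281]
[-0.0143, -0.0199, 0.0096] [0.0102, 0.1963, 0.4214]
[-0.0166, -0.0276, 0.0132] [0.0136, 0.2617, 0.5619]
[-0.0176, -0.0355, 0.017] [0.017, 0.3271, 0.7024]
[ 0.00081426 -0.01702926  0.        ]
```

```bash
python3 -m inch '[0.005,-0.0088,-0.0004,0.0004,0.0034,0.0654,0.1405, 0.005,-0.0174,-0.0021,0.0014,0.0068,0.1308,0.281, 0.005,-0.0256,-0.005,0.0029,0.0102,0.1963,0.4214, 0.005,-0.0333,-0.009,0.005,0.0136,0.2617,0.5619, 0.005,-0.0401,-0.014,0.0075,0.017,0.3271,0.7024]' && python3 q.py
```

```text
time: 17.9
tool_pos: [0.5653, 0.0547, 0.1305]
tcp_rot: [-2.824, 0.305, 2.343]
ft_force: [0.7, 0.6, -0.7]
finger_gap: 0.0131
grip_force: 30.0
TCP mag mm [-39.4  -1.8  35.4] tool axes in mag (cols)
 [[-0.714 -0.7   -0.   ]
 [-0.7    0.714 -0.002]
 [ 0.002 -0.002 -1.   ]] 
F mag [-0.9  0.6 -0.3] gap 0.0131 j [ 0.06  0.59  1.39 -0.46  1.25 -0.5 ]
```

```bash
python3 -m inch '[0.005,-0.0059,-0.0059,0.0029,0.0034,0.0654,0.1405, 0.005,-0.0107,-0.0126,0.0061,0.0068,0.1308,0.281, 0.005,-0.0143,-0.0199,0.0096,0.0102,0.1963,0.4214, 0.005,-0.0166,-0.0276,0.0132,0.0136,0.2617,0.5619, 0.005,-0.0176,-0.0355,0.017,0.017,0.3271,0.7024]' && python3 q.py
python3 - <<'E'
from h import *
t=robot.camera("top");s=robot.camera("scene")
f=lambda im:cv2.resize(im,None,fx=5,fy=5,interpolation=cv2.INTER_CUBIC)
cv2.imwrite("pics/swing.png",np.hstack([f(t[180:260,290:370]),f(s[150:230,260:340])]))
E
```

```text
time: 18.52
tool_pos: [0.5479, 0.019, 0.1476]
tcp_rot: [-2.704, 0.007, 3.071]
ft_force: [-0.1, -0.3, -1.2]
finger_gap: 0.0128
grip_force: 30.0
TCP mag mm [  0.9 -17.4  35.5] tool axes in mag (cols)
 [[-0.02  -1.     0.001]
 [-1.     0.02  -0.002]
 [ 0.002 -0.001 -1.   ]] 
F mag [-0.2 -0.  -1.2] gap 0.0128 j [ 0.    0.53  1.45 -0.47  1.23 -1.32]
```

View pics/swing.png

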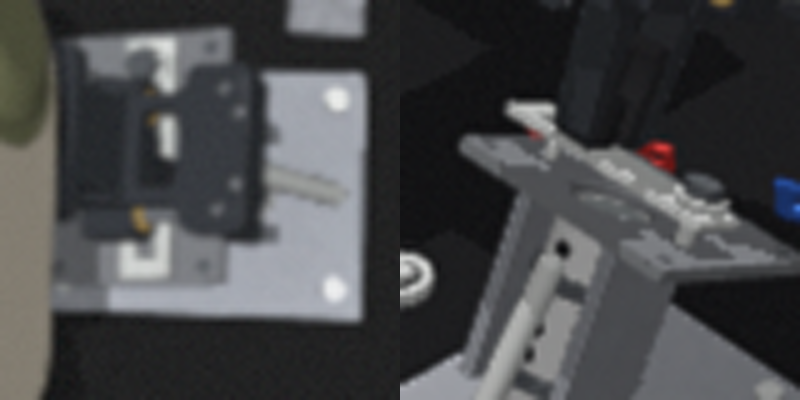

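Picture: the strap is across the mouth, raised. Its free end is at (145,265) in the left half (edges 118–172), with the slot dark at (148,245) and the stud below it at (548,145) on the right. Measuring the end against the stud.

Run:
```python
from h import *
import m
t=cv2.imread("pics/swing.png")[:, :400].max(2)
ct=lambda x,y:(290+(x+.5)/5-.5,180+(y+.5)/5-.5)
for y in range(225,290,5): print(y,t[y,100:190:4])
for y in (255,265):
    g=(t[y].astype(float)>195).nonzero()[0]; g=g[(g>100)&(g<200)]; print(y,g.min(),g.max(),[(m.inmag("top",ct(x,y),.0165)*1e3).round(1) for x in(g.min(),g.max())])
print("stud ref",(m.inmag("top",m.ct(243,317),.01)*1e3).round(1), "end",(m.inmag("top",ct(145,278),.0165)*1e3).round(1))
```

```text
225 [ 64  64  65  65  65  65  64  63  72 101 130 132 113 106 128 162 175 156
 126 111  92  77  68]
230 [ 62  62  62  61  62  62  60  56  53  68  89  96  94 103 142 187 202 178
 139 124 114 100  84]
235 [ 56  55  56  56  56  58  59  58  55  49  50  59  79 115 160 197 204 178
 140 128 127 123 113]
240 [ 72  73  74  76  78  88 100 104  97  82  70  75  99 137 176 202 203 175
 135 128 130 132 131]
245 [103 113 114 115 123 144 167 174 162 133 114 112 125 147 178 201 201 174
 135 127 129 133 134]
250 [119 133 134 134 145 172 199 206 192 159 134 125 132 147 176 199 200 172
 134 127 129 132 133]
255 [120 132 132 134 146 173 199 207 196 169 147 137 141 154 179 201 198 169
 133 127 130 132 131]
260 [120 131 131 133 146 173 200 209 205 194 185 182 182 186 197 205 197 168
 132 126 129 131 130]
265 [120 132 131 134 148 176 201 211 212 211 210 211 210 210 209 209 198 169
 134 127 129 133 131]
270 [119 132 132 134 146 173 199 210 210 208 209 211 210 208 206 204 192 165
 134 128 130 133 131]
275 [119 132 133 132 140 163 183 190 189 188 188 189 188 185 182 177 166 147
 128 127 130 132 132]
280 [116 128 131 132 135 145 153 153 153 152 152 152 152 151 148 145 141 134
 130 131 132 133 133]
285 [109 119 131 143 148 148 148 148 146 147 148 147 145 146 146 146 145 144
 144 146 146 145 146]
255 124 164 [array([-10.9, -49. ,  16.5]), array([  9.4, -49.3,  16.5])]
265 123 164 [array([-11.3, -53.6,  16.5]), array([  9.5, -53.9,  16.5])]
stud ref [  0.3 -41.   10. ] end [  0.2 -59.8  16.5]
```

The slot is about 1 mm short in x; the strap needs about 0.0115 rad more. Nudging, then lowering 8 mm while watching the force.

```bash
python3 -m inch '[0.005,0,-0.0006,0.0003,0.0003,0.0049,0.0104, 0.005,0,-0.0014,-0.0015,0.0003,0.0049,0.0104, 0.005,-0.0001,-0.0023,-0.0033,0.0003,0.0049,0.0104, 0.005,-0.0001,-0.0031,-0.0051,0.0003,0.0049,0.0104, 0.005,-0.0002,-0.004,-0.0069,0.0003,0.0049,0.0104]' && python3 -m inch '[0.005,0,0,0,0,0,0, 0.005,0,0,0,0,0,0, 0.005,0,0,0,0,0,0, 0.005,0,0,0,0,0,0, 0.005,0,0,0,0,0,0]' && python3 q.py
```

```text
time: 19.25
tool_pos: [0.5479, 0.0153, 0.1404]
tcp_rot: [-2.704, 0.004, 3.077]
ft_force: [-1.2, -0.0, -0.9]
finger_gap: 0.0133
grip_force: 30.0
time: 19.88
tool_pos: [0.5479, 0.0153, 0.1407]
tcp_rot: [-2.704, 0.004, 3.077]
ft_force: [0.5, -0.4, -1.4]
finger_gap: 0.0128
grip_force: 30.0
TCP mag mm [  1.4 -17.2  27.7] tool axes in mag (cols)
 [[-0.014 -1.     0.001]
 [-1.     0.014 -0.002]
 [ 0.002 -0.001 -1.   ]] 
F mag [-0.3  0.5 -1.5] gap 0.0128 j [-0.01  0.54  1.46 -0.47  1.21 -1.33]
```

No contact force with the underside below the stud tip, so the stud is in the slot. Lowering the rest.

```bash
python3 -m inch '[0.005,0,-0.0008,-0.0018,0,0,0, 0.005,-0.0001,-0.0014,-0.003,0,0,0, 0.005,-0.0001,-0.0018,-0.0039,0,0,0, 0.005,-0.0001,-0.0018,-0.0039,0,0,0, 0.005,-0.0001,-0.0018,-0.0039,0,0,0]' && python3 q.py && python3 -m inch '[0.04,0,0,0,0,0,0, 0.04,0,0,0,0,0,0, 0.04,0,0,0,0,0,0, 0.04,0,0,0,0,0,0, 0.04,0,0,0,0,0,0]' && python3 -m inch '[0.04,0.0003,0.0084,0.0181,0,0,0, 0.04,0.0007,0.0253,0.0544,0,0,0, 0.04,0.001,0.05,0.1,0,0,0, 0.04,0.001,0.1,0.12,0,0,0, 0.04,0.001,0.15,0.12,0,0,0]'
python3 - <<'E'
from h import *
t=robot.camera("top");s=robot.camera("scene")
f=lambda im:cv2.resize(im,None,fx=5,fy=5,interpolation=cv2.INTER_CUBIC)
cv2.imwrite("pics/end.png",np.hstack([f(t[180:260,290:370]),f(s[150:230,260:340])]))
E
```

```text
time: 20.5
tool_pos: [0.5478, 0.0135, 0.1368]
tcp_rot: [-2.704, 0.004, 3.077]
ft_force: [0.3, -0.3, -1.1]
finger_gap: 0.0128
grip_force: 30.0
TCP mag mm [  1.3 -17.2  23.4] tool axes in mag (cols)
 [[-0.014 -1.     0.001]
 [-1.     0.014 -0.002]
 [ 0.002 -0.001 -1.   ]] 
F mag [-0.2  0.3 -1.1] gap 0.0128 j [-0.01  0.54  1.46 -0.47  1.2  -1.33]
time: 21.12
tool_pos: [0.5478, 0.0135, 0.1368]
tcp_rot: [-2.704, 0.004, 3.077]
ft_force: [-0.5, 0.3, -0.1]
finger_gap: 0.0398
grip_force: 0.0
time: 21.75
tool_pos: [0.549, 0.1648, 0.2588]
tcp_rot: [-2.705, 0.008, 3.076]
ft_force: [0.6, -0.2, -0.9]
finger_gap: 0.0401
grip_force: 0.0
```

View pics/end.png

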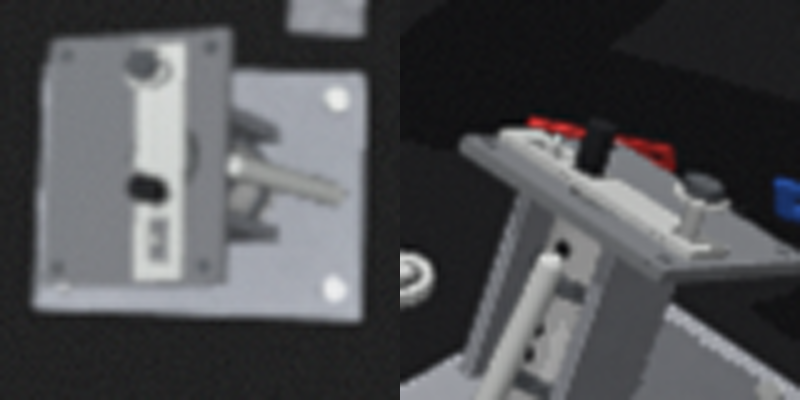

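Picture: the strap lies flat across the mouth with the slot at about (158,243), the stud inside it, and the knob at (148,188). Scene view shows it flush with the flange. One check of the tolerance.

Run:
```python
from h import *
import m
t=cv2.imread("pics/end.png")[:, :400].max(2).astype(int)
ct=lambda x,y:(290+(x+.5)/5-.5,180+(y+.5)/5-.5)
for y in (100,130,225,245,268):
    r=t[y]; g=(r>168).nonzero()[0]; g=g[(g>115)&(g<205)]; print(y,g.min(),g.max(),[(m.inmag("top",ct(x,y),.004)*1e3).round(1) for x in(g.min(),g.max())])
c=t[60:300,140:180:4]; col=t[200:300,175]; e=200+(col>168).nonzero()[0].max(); print("end",(m.inmag("top",ct(160,e),.004)*1e3).round(1))
w=t[212:270,142:176]; ys,xs=(w<150).nonzero(); print("slot",xs.min()+142,xs.max()+142,ys.min()+212,ys.max()+212,(m.inmag("top",ct((xs.min()+xs.max())/2+142,(ys.min()+ys.max())/2+212),.004)*1e3).round(1))
print("flange edges row 200",[(m.inmag("top",ct(x,y),0)*1e3).round(1) for x,y in((50,40),(233,28),(227,282))], "stud ref",(m.inmag("top",m.ct(243,317),.01)*1e3).round(1))
```

```text
100 136 183 [array([-13.5,  26.5,   4. ]), array([10.9, 25.4,  4. ])]
130 136 183 [array([-13.,  12.,   4.]), array([11.4, 11. ,  4. ])]
225 134 182 [array([-12.3, -33.4,   4. ]), array([ 12.4, -33.9,   4. ])]
245 133 182 [array([-12.4, -42.9,   4. ]), array([ 12.7, -43.3,   4. ])]
268 133 180 [array([-12. , -53.7,   4. ]), array([ 12.1, -54. ,   4. ])]
end [  2.4 -68.3   4. ]
slot 151 165 220 258 [  0.4 -40.3   4. ]
flange edges row 200 [array([-63.4,  59.8,  -0. ]), array([33.8, 59.6, -0. ]), array([ 34.1, -60.2,  -0. ])] stud ref [  0.3 -41.   10. ]
```

The slot centre is at (0.4, −40.3) mm, within 1 mm of the stud at (0.3, −41.0). The arm is clear, so I'm handing in.

```bash
python3 -c "
from plant import robot
print(robot.finish_job())"
```

```text
the job is handed in; nothing more can be done
None
```

Both capsules are down in the tube, lids up, and the strap lies flat with its slot over the second bolt (within about 1 mm by camera); I handed the job in at about 22 s, and no verdict was returned.

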